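# Load the sample lane and start the reader

## Task

Load the reader: with a fingertip behind the last sample carrier (the white-capped one, at the open end of the channel), push the whole row of four blue carriers along the channel as one touching train until the front one is hard against the orange end stop, without lifting or tipping any carrier and without pushing on the other three directly. Once they are all home, press the green start button fully down with a fingertip and let it go. Leave the spare grey carrier, the jar and the tape roll where they are, and finish clear of everything.

Things in the scene. Friction and masses are not known exactly. Their poses are not given: they have to be found in the camera images.
- lane_stop (a point): Point on the inner face of the orange end stop, at mid-width of the channel, on its floor (6 mm above the table). +y runs along the channel from the stop to the open end, x is across, z up. The stop is rigid, 55 mm wide, and rises 40 mm above the table; behind it a fixed white reader box, 80 mm wide and high, reaches 62 mm behind its face. When all is home the carriers fill the first 144 mm from the stop.
- lane: Straight, level aluminium channel with the stop and reader, fixed to the table. Origin: on the table, under the channel's centre line, 165 mm from the stop's face; +y towards the open end. The channel is 350 mm long from the stop to the open end (no wall there), 43 mm wide inside; its side walls are 6 mm thick, tops 16 mm above the table (10 mm above the channel floor).
- carrier1: Blue carrier block, 40 mm across the channel (x), 36 mm along it (y), 34 mm high, 60 to 130 g; a tube with a green cap 17 mm across stands mid-top, 60 mm high in all. Origin: centre of the underside. First of the row, nearest the stop.
- carrier2: Blue carrier block, 40 mm across the channel (x), 36 mm along it (y), 34 mm high, 60 to 130 g; a tube with a yellow cap 17 mm across stands mid-top, 60 mm high in all. Origin: centre of the underside. Second of the row.
- carrier3: Blue carrier block, 40 mm across the channel (x), 36 mm along it (y), 34 mm high, 60 to 130 g; a tube with a red cap 17 mm across stands mid-top, 60 mm high in all. Origin: centre of the underside. Third of the row.
- carrier4: Blue carrier block, 40 mm across the channel (x), 36 mm along it (y), 34 mm high, 60 to 130 g; a tube with a white cap 17 mm across stands mid-top, 60 mm high in all. Origin: centre of the underside. Last of the row, towards the open end: the one to push on. The four start touching, 60 to 130 mm short of the stop; the row slides with about 2 to 6 N.
- start_top (a point): Centre of the top of the green start button, 28 mm across, pressed straight down. It stands on a white fixed pod 60 x 90 x 30 mm high, on the robot's side of the channel.
- start (a joint): Travel of the start button: 0 up, 0.006 m fully down; it is sprung, needs about 5 N to go fully down and comes up by itself.
- spare_carrier: Bystander: grey carrier of the same size with an orange cap, standing loose on the table. Origin: centre of its underside.
- jar: Bystander: white plastic jar, 52 mm across, 65 mm high, loose on the table. Origin: centre of its underside.
- tape: Bystander: yellow roll of tape lying flat, 60 mm across, 24 mm high, loose on the table. Origin: centre of its underside.

How it is judged:
By the outcome, as a careful person would: the job done as asked, in the order asked, and still so for the second after the job is handed in, with the robot touching nothing.
It also fails if it takes over 45 s, if anything falls off the work surface, if the arm or the gripper's body presses on something with over 40 N, if the wrist force passes 120 N, or if a joint passes its speed limit or range.

## Robot

A 6-joint arm with a two-finger parallel gripper is mounted at the origin on the work surface. World frame = base frame: x ahead of the robot, y to its left, z up, the work surface at z = 0. Lengths are in m, angles in degrees, forces in N, time in s.
With the tool pointing down it reaches from about 0.3 to 0.85 m from the base axis. Payload 4.2 kg.
Tool frame: the origin (TCP) lies at the very end of the fingers, on their centre line; the grasp point (between the pads) lies 19 mm behind it; x points along the fingers, y is the direction in which the jaws open and shut, and the axes are right-handed (so a half turn about x gives the same grasp; the last joint's range is limited). The gripper opens to 91 mm and grips with 3 to 60 N. Pads are 32 mm wide; open, the fingers measure 118 mm over their backs; the gripper's body (76 mm by 178 mm) begins 60 mm behind the grasp point.
Start: joints at [-75.344, 18.312, 89.639, -0, 72.044, -1.146], TCP at [0.157, -0.553, 0.214] pointing down, gripper open.
Joint ranges: [-177.97, 177.97], [-48.28, 115.42], [12.27, 149.76], [-77.06, 257.06], [2.81, 150.46], [-146.56, 146.56]. Speed limits (degrees/s): [147.25, 147.25, 180, 180, 180, 180].

## Interface

Orientations are given as a 3x3 rotation matrix whose columns are the frame's x, y, z axes.
In Python, from cell import bot gives the robot as it stands.
- The arm moves only by the tool arm_command, never from a script. Its argument "deltas" is a list of rows, each an object with "claw": the finger opening in cm, from 0 to 9.12; "offset": the shift along the tool's x, y, z in cm, a list of three; "yaw": the turn about the tool's x in degrees. A call has 1 to 8 rows; each row is the pose to reach, as a shift and turn from the pose commanded when the call began, along the tool's axes at that moment; what a row does not reach only later rows make up. A row lasts 1/10 s, in which the tool goes at most 50 mm and 8.59 degrees, less where a joint would pass 70% of its speed; a pose out of reach is approached as far as the arm can. A call with a gripper value outside its range is refused whole. The fingers move at their own pace and stop on an object; the grip force is fixed at half the most. Time passes only in rows, so rows that repeat a pose let the fingers close. It gives the time, the measured TCP pose, the force and the opening at its end, in the units of the state.
- bot.state(): the state, without advancing time (a new reading comes with each control period).
- bot.grab_frame(name): name is "scene" or "top"; returns a dict with "frame" (400x640x3 uint8, blue, green, red), "depth" (400x640 float32, m along the optical axis (not along the pixel's ray), 0 where there is no reading), "fx", "fy", "cx", "cy" (pixels), "D" ([k1, k2, p1, p2, k3] as OpenCV has them; the pictures are not rectified), "T" (4x4, takes a point from camera to world coordinates). Camera axes: x right, y up, looking along -z (the intrinsics and any distortion apply to the point x, -y, -z); pixel columns grow to the right and rows downward; lengths in m; the calibration is good to about 2 mm. A picture is of the moment at which its call begins.
- bot.finish_job(): hands the job in, once; it reports no verdict.
Trained networks look in the newest picture that a camera, given by its name, has taken for a name from the list of things; names that differ only in an ending like _2 or _b are one class to them, and where a whole thing is asked for, a point or a joint stands for the part that bears it (a point fixed in the world has none). Each returns a list of dicts, best first, with "conf" (0 to 1); they miss things now and then, are a little off and sometimes report something else, mostly with a low value. They report only what shows in the picture. A call takes as long as a camera call.
- bot.recognise(name, camera): "point" ([column, row] in pixels, amid what is visible of it).
- bot.silhouettes(name, camera): "pixels" (400x640 bool, what is visible of it) and "point" ([column, row] in pixels, amid what is visible of it).
The state is a dict: "t": time; "joints": joint angles; "joint_velocities": joint speeds; "joint_torque": joint torques, N m; "eef_pos": TCP position; "eef_rot": TCP orientation; "wrist_force": force on the tool from outside, world axes, zero at the start; "ft_torque": the same for the moment, N m; "opening": opening from 0.0 (shut) to 1.0 (fully open).
Only numpy, scipy, OpenCV 4.12 (cv2) and the standard library are available. Lean on these libraries where they do the work, as an engineer would, in place of code of your own. Each camera call takes 0.05 s, during which the arm holds its last target.

## Working session

There is one attempt and no reset: what is moved stays moved. The work goes in short steps, Python scripts to look and compute and a tool call to move; the robot and the scene stay as the last step left them, time stands still between calls to the robot, and variables do not carry over. Pictures are saved under pics/ and viewed, and the job is handed in when it is done.

Besides the shell and the picture viewer there is one more tool, called as name([rows], argument=value, ...), one row to a line, values as JSON. arm_command: Moves the arm, as the interface text tells. Its arguments: {"type":"object","properties":{"deltas":{"type":"array"}},"required":["deltas"]}

```bash
ls; mkdir -p pics; python3 - <<'E'
from cell import bot
import cv2,pickle
s=bot.state(); print(s)
for n in("scene","top"):
    f=bot.grab_frame(n); cv2.imwrite(f"pics/{n}0.png",f["frame"]); pickle.dump(f,open(f"{n}0.pkl","wb"))
    print(n,f["fx"],f["fy"],f["cx"],f["cy"],f["D"],f["T"])
E
```

```text
pics
{'t': 0.0, 'joints': array([-7.53438747e+01,  1.83515424e+01,  8.97070264e+01, -1.62749393e-03,
        7.20417680e+01, -1.14461435e+00]), 'joint_velocities': array([-0.06828319,  0.07527697,  0.03735643, -0.04406994, -0.07288392,
        0.04987701]), 'joint_torque': array([-2.27105964e-03, -4.12461734e+01, -2.31975228e+01,  7.23268348e-02,
        4.58121684e-02, -1.53361298e-04]), 'eef_pos': array([ 0.15644636, -0.55278834,  0.21311705]), 'eef_rot': array([[-4.69227319e-04,  2.72300707e-01, -9.62212089e-01],
       [ 1.68738831e-03, -9.62210610e-01, -2.72301112e-01],
       [-9.99998466e-01, -1.75139655e-03, -7.98152591e-06]]), 'wrist_force': array([0.25423135, 0.49802498, 0.61848827]), 'ft_torque': array([-0.02524841, -0.00450068, -0.02945626]), 'opening': 1.0016598407006272}
scene 482.4498498658696 482.4498498658696 324.43091260092115 202.67586223757905 [0.04401883 0.         0.         0.         0.        ] [[-0.40079841 -0.66295191  0.63234121  1.33420395]
 [ 0.91600811 -0.27714969  0.29002962  0.26893558]
 [-0.01702252  0.69547309  0.71835048  0.84720424]
 [ 0.          0.          0.          1.        ]]
top 402.55627803133916 402.55627803133916 321.1053445425971 192.66610378724138 [-0.07587637  0.          0.          0.          0.        ] [[-0.00890505  0.99444888 -0.10484335  0.51900643]
 [-0.9999572  -0.00859261  0.0034314  -0.06989505]
 [ 0.00251148  0.10486941  0.99448283  1.2174693 ]
 [ 0.          0.          0.          1.        ]]
```

View pics/scene0.png

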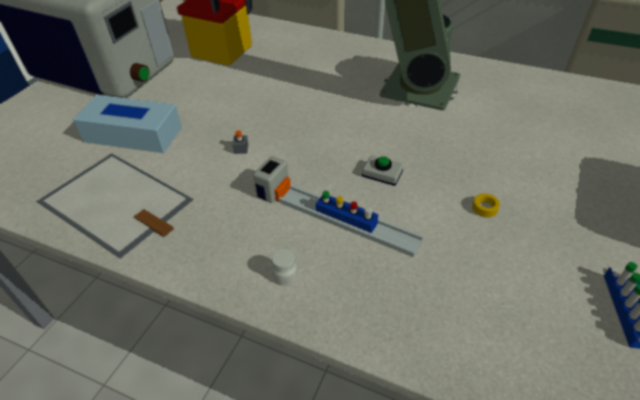

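View pics/top0.png

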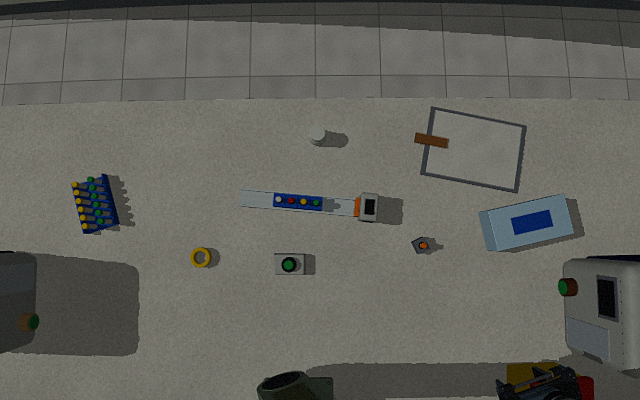

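The scene view shows the lane with the row at about (347,210), the stop at (283,187) and the button at (384,162). The top view shows white to green caps from (278,199) to (316,203), the stop at (357,206), the open end at (241,198) and the button at (289,265). Bystanders are well off the lane.

```bash
cat > h.py <<'E'
import numpy as np,cv2
def rays(f,uv):
    K=np.array([[f["fx"],0,f["cx"]],[0,f["fy"],f["cy"]],[0,0,1]])
    p=cv2.undistortPoints(np.array(uv,float).reshape(-1,1,2),K,np.array(f["D"],float)).reshape(-1,2)
    d=np.c_[p[:,0],-p[:,1],-np.ones(len(p))]
    return d@f["T"][:3,:3].T, f["T"][:3,3]
def at_depth(f,uv):
    uv=np.array(uv).reshape(-1,2); d,o=rays(f,uv)
    z=f["depth"][uv[:,1].astype(int),uv[:,0].astype(int)]
    return o+d*z[:,None], z
def at_z(f,uv,z):
    d,o=rays(f,uv); return o+d*((z-o[2])/d[:,2])[:,None]
def cloud(f,m):
    v,u=np.nonzero(m&(f["depth"]>0)); P,_=at_depth(f,np.c_[u,v]); return P,np.c_[u,v]
E
python3 - <<'E'
from cell import bot
import pickle,numpy as np,cv2
from h import *
out={}
F={n:pickle.load(open(n+"0.pkl","rb")) for n in("scene","top")}
for cam in("top","scene"):
    for n in["lane","carrier1","carrier4","start_top","spare_carrier","jar","tape"]:
        r=bot.silhouettes(n,cam)
        for q in r[:4]:
            P,_=cloud(F[cam],q["pixels"])
            print(cam,n,round(q["conf"],2),np.round(q["point"],1),q["pixels"].sum(),np.round(np.median(P,0),3) if len(P) else'',np.round(np.percentile(P,[2,98],axis=0),3).tolist() if len(P) else'')
        out[cam,n]=r
pickle.dump(out,open("sil.pkl","wb"))
f=F["top"]; im=f["frame"]
c=cv2.resize(im[170:290,220:440],None,fx=3.6,fy=3.6,interpolation=cv2.INTER_CUBIC); cv2.imwrite("pics/topc.png",c)
f=F["scene"]; im=f["frame"]
c=cv2.resize(im[140:270,240:440],None,fx=4,fy=4,interpolation=cv2.INTER_CUBIC); cv2.imwrite("pics/scenec.png",c)
E
```

```text
top lane 0.89 [333.6 203.9] 2155 [ 0.614 -0.107  0.013] [[0.563, -0.233, 0.001], [0.656, 0.167, 0.083]]
top lane 0.33 [316.5 206.3] 168 [ 0.613 -0.059  0.041] [[0.594, -0.076, 0.026], [0.633, -0.041, 0.068]]
top carrier1 0.73 [291.9 204. ] 174 [0.619 0.012 0.041] [[0.601, -0.003, 0.023], [0.64, 0.03, 0.069]]
top carrier1 0.67 [317.8 205.5] 194 [ 0.61  -0.059  0.04 ] [[0.591, -0.076, 0.005], [0.633, -0.038, 0.068]]
top carrier1 0.51 [279. 198.] 165 [0.623 0.047 0.041] [[0.605, 0.032, 0.035], [0.643, 0.067, 0.069]]
top carrier4 0.73 [291.9 204. ] 174 [0.619 0.012 0.041] [[0.601, -0.003, 0.023], [0.64, 0.03, 0.069]]
top carrier4 0.67 [317.8 205.5] 194 [ 0.61  -0.059  0.04 ] [[0.591, -0.076, 0.005], [0.633, -0.038, 0.068]]
top carrier4 0.51 [279. 198.] 165 [0.623 0.047 0.041] [[0.605, 0.032, 0.035], [0.643, 0.067, 0.069]]
top start_top 0.5 [318.7 133.6] 303 [ 0.813 -0.066  0.063] [[0.793, -0.091, 0.0], [0.84, -0.041, 0.069]]
top spare_carrier 0.78 [422.4 245.5] 224 [ 0.487 -0.362  0.034] [[0.464, -0.385, -0.0], [0.51, -0.344, 0.06]]
top spare_carrier 0.42 [291.8 203.7] 164 [0.617 0.012 0
[... 934 characters left out ...]
7 -0.019  0.039] [[0.602, -0.038, 0.015], [0.64, -0.004, 0.066]]
scene carrier4 0.73 [370.8 220.8] 358 [0.634 0.054 0.038] [[0.609, 0.032, 0.013], [0.647, 0.069, 0.066]]
scene carrier4 0.53 [322.7 201.9] 286 [ 0.623 -0.055  0.039] [[0.599, -0.075, 0.017], [0.636, -0.041, 0.066]]
scene start_top 0.45 [381.7 159.9] 87 [0.441 0.022 0.05 ] [[0.426, 0.01, 0.041], [0.451, 0.035, 0.054]]
scene spare_carrier 0.53 [240.8 142.3] 291 [ 0.498 -0.361  0.031] [[0.468, -0.384, 0.0], [0.512, -0.344, 0.061]]
scene jar 0.73 [282.9 267.3] 760 [ 0.832 -0.056  0.054] [[0.801, -0.082, 0.008], [0.845, -0.038, 0.067]]
scene tape 0.69 [485.1 207.5] 504 [0.466 0.287 0.019] [[0.432, 0.26, -0.0], [0.487, 0.314, 0.026]]
```

View pics/topc.png

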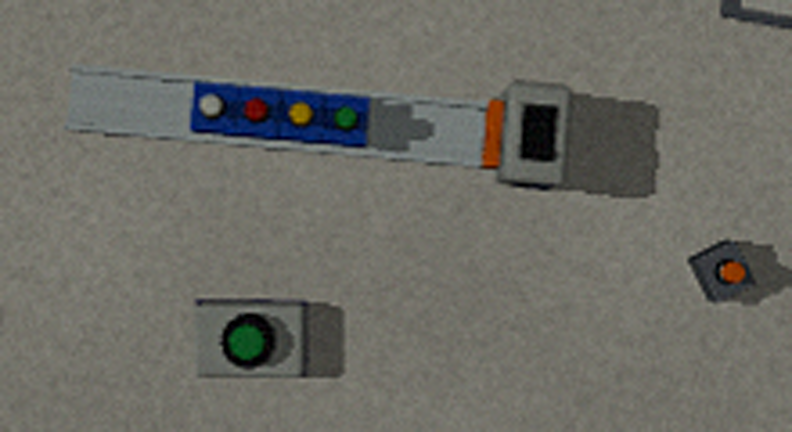

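View pics/scenec.png

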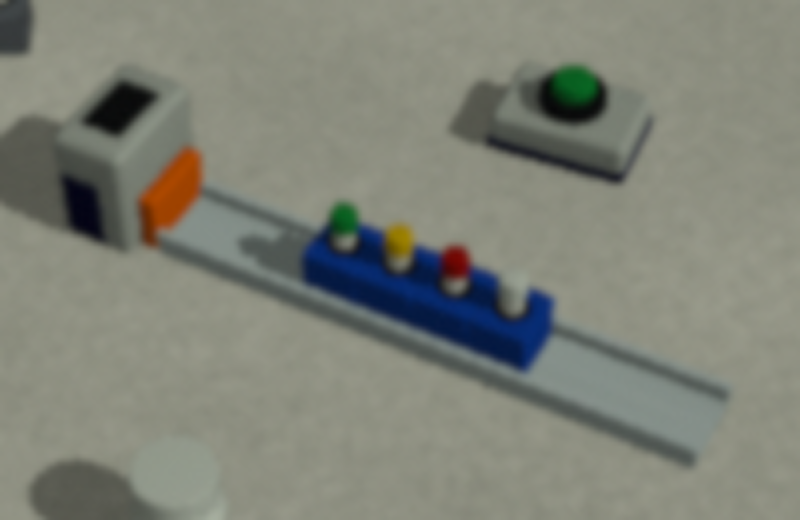

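```bash
cat > meas.py <<'E'
import numpy as np,cv2
from h import *
def rect(P):
    (c,wh,a)=cv2.minAreaRect((P[:,:2]*1000).astype(np.float32)); return np.round(c,1),np.round(wh,1),round(a,2)
def measure(f,cam):
    hsv=cv2.cvtColor(f["frame"],cv2.COLOR_BGR2HSV); H,S,V=cv2.split(hsv)
    def col(lo,hi,s,v,box,zr):
        m=(H>=lo)&(H<=hi)&(S>s)&(V>v); P,uv=cloud(f,m)
        k=(P[:,0]>box[0])&(P[:,0]<box[1])&(P[:,1]>box[2])&(P[:,1]<box[3])&(P[:,2]>zr[0])&(P[:,2]<zr[1])
        return P[k],uv[k]
    P,uv=col(105,130,130,60,(.55,.7,-.25,.2),(.033,.05)); print(cam,"blue top",len(P),rect(P),"z",np.median(P[:,2]))
    Q=at_z(f,uv,.040); print("   at z=.04:",rect(Q))
    P,uv=col(3,17,150,60,(.55,.7,-.28,.2),(-.01,.06)); 
    if len(P): print(cam,"orange",len(P),rect(P),np.round(P.min(0),3),np.round(P.max(0),3))
    P,uv=col(45,80,100,40,(.38,.5,-.06,.1),(.02,.08)); print(cam,"button",len(P),np.round(P.mean(0),4),rect(P),np.round(np.percentile(P[:,2],[5,50,95]),4))
E
python3 - <<'E'
import pickle
from meas import *
for n in("top","scene"):
    f=pickle.load(open(n+"0.pkl","rb")); measure(f,n)
    r=[q for q in pickle.load(open("sil.pkl","rb"))[n,"lane"]][0]
    P,_=cloud(f,r["pixels"])
    # floor/walls
    k=(P[:,2]<.025)&(P[:,2]>.003); print("lane",rect(P[k]))
    k=P[:,2]>.06; k&=P[:,1]<-.12; print("reader top",rect(P[k]),np.median(P[k,2]))
E
```

```text
top blue top 397 (array([619.5,  -3.8]), array([142.9,  39.1]), 84.36) z 0.039942503796951634
   at z=.04: (array([619.2,  -3.9]), array([142.8,  39.2]), 84.29)
top orange 85 (array([596. , -83.5]), array([ 51.6, 205.7]), 2.97) [ 0.575 -0.185  0.003] [0.627 0.021 0.046]
top button 75 [0.4357 0.0231 0.051 ] (array([435.4,  23.5]), array([26. , 26.8]), 17.65) [0.0448 0.0516 0.0544]
lane (array([620.1, -36.6]), array([422.9,  76.3]), 82.36)
reader top (array([ 598.7, -210.9]), array([50.7, 79.8]), 84.32) 0.0798076733819415
scene blue top 540 (array([622.1,  -3.8]), array([145.4,  40.7]), 84.75) z 0.03889561091382676
   at z=.04: (array([625.7,  -2.6]), array([145.4,  43.5]), 84.29)
scene orange 203 (array([ 605. , -177.7]), array([13.6, 57. ]), 83.48) [ 0.576 -0.186  0.004] [ 0.634 -0.17   0.043]
scene button 88 [0.4408 0.0244 0.0485] (array([440.1,  23.9]), array([25.4, 27.2]), 5.89) [0.0412 0.0495 0.0529]
lane (array([619. , -29.4]), array([412. ,  70.5]), 86.46)
reader top (array([ 600.6, -208.2]), array([51.4, 82. ]), 85.39) 0.07849925481553688
```

Lane yaw is about 5.6°, the row is centred at (0.620, -0.004) and its back face is near (0.627, 0.068). The stop face is near y=-0.172, so about 95 mm of travel remains, and the button is at (0.437, 0.023). I'll close the gripper, turn it so the jaws line up across the lane, and go over to the open end.

arm_command([
  {"claw": 0, "offset": [0, -1.9, -2.3], "yaw": -8},
  {"claw": 0, "offset": [0, -4.8, -5.8], "yaw": -16.5},
  {"claw": 0, "offset": [0, -7.6, -9.3], "yaw": -25},
  {"claw": 0, "offset": [0, -10.5, -12.7], "yaw": -33.5},
  {"claw": 0, "offset": [0, -13.4, -16.2], "yaw": -42},
  {"claw": 0, "offset": [0, -16.2, -19.7], "yaw": -50.5},
  {"claw": 0, "offset": [0, -19.1, -23.1], "yaw": -59},
  {"claw": 0, "offset": [0, -21.0, -25.4], "yaw": -67},
])

```text
t: 1.6
eef_pos: [0.3448, -0.2798, 0.2142]
eef_rot: [[0.001, 0.993, -0.118], [0.0, -0.118, -0.993], [-1.0, 0.001, -0.0]]
wrist_force: [0.6, -0.2, -0.8]
opening: 0.329
```

```bash
cat > goto.py <<'E'
import sys,numpy as np
from cell import bot
s=bot.state(); R=s["eef_rot"]; p=s["eef_pos"]
print("t",s["t"],"p",np.round(p,4),"open",round(s["opening"],3),"F",np.round(s["wrist_force"],2),"yaw(toolY)",np.degrees(np.arctan2(R[1,1],R[0,1])).round(2),"j",np.round(s["joints"],1))
if len(sys.argv)>3:
    g=np.array(list(map(float,sys.argv[1:4]))); print("offset cm",np.round(100*R.T@(g-p),2))
E
python3 goto.py .637 .15 .2
```

```text
t 1.6 p [ 0.3448 -0.2798  0.2142] open 0.329 F [ 0.55 -0.21 -0.79] yaw(toolY) -6.78 j [-40.6   6.4 105.4   0.   68.1 -33.8]
offset cm [  1.45  23.94 -46.12]
```

arm_command([
  {"claw": 0, "offset": [0, 1.8, -3.5], "yaw": -1.5},
  {"claw": 0, "offset": [0, 4.0, -7.7], "yaw": -1.5},
  {"claw": 0, "offset": [0, 6.2, -11.9], "yaw": -1.5},
  {"claw": 0, "offset": [0, 8.3, -16.0], "yaw": -1.5},
  {"claw": 0, "offset": [0, 10.5, -20.2], "yaw": -1.5},
  {"claw": 0, "offset": [0, 12.6, -24.4], "yaw": -1.5},
  {"claw": 0, "offset": [0, 14.8, -28.5], "yaw": -1.5},
  {"claw": 0, "offset": [0, 17.0, -32.6], "yaw": -1.5},
])

```text
t: 2.4
eef_pos: [0.5542, 0.0219, 0.2141]
eef_rot: [[0.001, 0.995, -0.099], [-0.0, -0.099, -0.995], [-1.0, 0.001, 0.0]]
wrist_force: [0.7, -0.8, -0.1]
opening: 0.004
```

```bash
python3 goto.py .637 .15 .1
```

```text
t 2.4 p [0.5542 0.0219 0.2141] open 0.004 F [ 0.72 -0.81 -0.11] yaw(toolY) -5.67 j [ 1.1 16.5 92.3 -0.  71.2  6.8]
offset cm [ 11.41   6.97 -13.57]
```

arm_command([
  {"claw": 0, "offset": [1, 2.0, -4.0], "yaw": 0},
  {"claw": 0, "offset": [3, 4.3, -8.3], "yaw": 0},
  {"claw": 0, "offset": [6, 6.2, -11.5], "yaw": 0},
  {"claw": 0, "offset": [9, 6.9, -11.5], "yaw": 0},
  {"claw": 0, "offset": [11.4, 6.9, -11.5], "yaw": 0},
  {"claw": 0, "offset": [11.4, 6.9, -11.5], "yaw": 0},
  {"claw": 0, "offset": [11.4, 6.9, -11.5], "yaw": 0},
])

```text
t: 3.1
eef_pos: [0.6335, 0.1276, 0.1002]
eef_rot: [[-0.0, 0.995, -0.099], [-0.0, -0.099, -0.995], [-1.0, -0.0, 0.0]]
wrist_force: [0.8, 0.0, 0.4]
opening: 0.004
```

```bash
python3 goto.py .634 .13 .013; python3 - <<'E'
from cell import bot
import cv2,pickle
for n in("scene","top"):
    f=bot.grab_frame(n); pickle.dump(f,open(n+"1.pkl","wb")); im=f["frame"]
    c=im[110:270,240:440] if n=="scene" else im[150:290,200:400]
    cv2.imwrite(f"pics/{n}1.png",cv2.resize(c,None,fx=3.7,fy=3.7,interpolation=cv2.INTER_CUBIC))
E
```

```text
t 3.1 p [0.6335 0.1276 0.1002] open 0.004 F [0.77 0.05 0.44] yaw(toolY) -5.71 j [10.4 29.4 88.8 -0.  61.7 16.1]
offset cm [ 8.72  0.02 -0.24]
```

View pics/scene1.png

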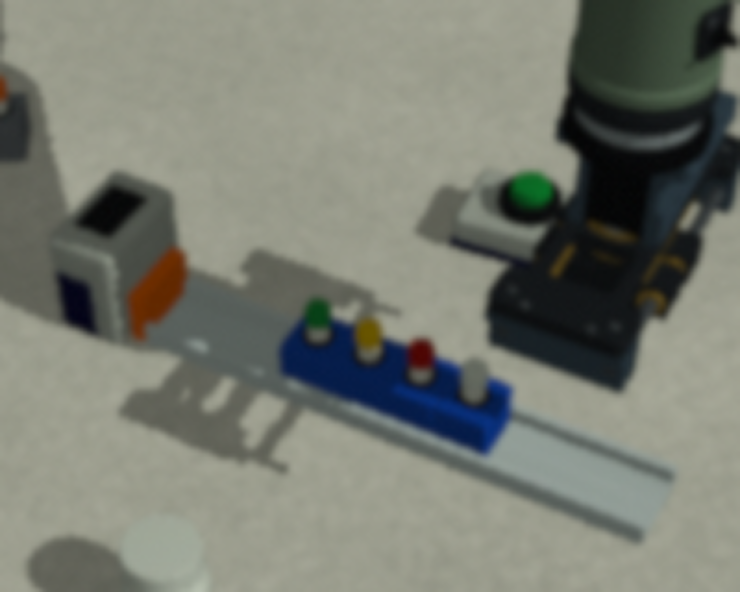

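View pics/top1.png

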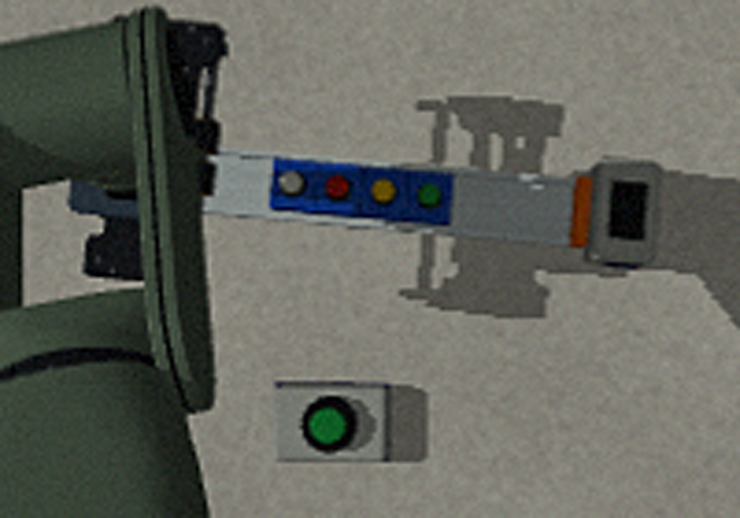

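```bash
python3 - <<'E'
import pickle,numpy as np,cv2
from h import *
for n in("scene","top"):
    f=pickle.load(open(n+"1.pkl","rb")); T=np.linalg.inv(f["T"])
    K=np.array([[f["fx"],0,f["cx"]],[0,f["fy"],f["cy"]],[0,0,1]])
    for P in([.6335,.1276,.1],[.634,.13,.006],[.6335,.1276,.18]):
        q=T[:3,:3]@P+T[:3,3]; q=q*[1,-1,-1]
        uv=cv2.projectPoints(q.reshape(1,3),np.zeros(3),np.zeros(3),K,np.array(f["D"]))[0].ravel()
        o=(240,110) if n=="scene" else (200,150)
        print(n,P,uv.round(1),((uv-o)*3.7).round(), "exp depth",q[2].round(3),"d",f["depth"][int(uv[1]),int(uv[0])])
E
```

```text
scene [0.6335, 0.1276, 0.1] [402.1 210.2] [600. 371.] exp depth 1.021 d 0.9022603
scene [0.634, 0.13, 0.006] [398.9 239.3] [588. 478.] exp depth 1.087 d 1.091161
scene [0.6335, 0.1276, 0.18] [406.  182.8] [614. 269.] exp depth 0.963 d 0.93701446
top [0.6335, 0.1276, 0.1] [249.1 194.5] [182. 165.] exp depth 1.123 d 0.75800925
top [0.634, 0.13, 0.006] [253.7 197.4] [199. 175.] exp depth 1.216 d 0.79730546
top [0.6335, 0.1276, 0.18] [243.7 191.4] [162. 153.] exp depth 1.043 d 0.7137637
```

TCP projects to mid-channel behind the white-capped carrier, at crop (588,478), and the row hasn't moved. Descending into the open end.

arm_command([
  {"claw": 0, "offset": [2, 0, -0.2], "yaw": 0},
  {"claw": 0, "offset": [4.5, 0, -0.2], "yaw": 0},
  {"claw": 0, "offset": [6.5, 0, -0.2], "yaw": 0},
  {"claw": 0, "offset": [7.6, 0, -0.2], "yaw": 0},
  {"claw": 0, "offset": [8.3, 0, -0.2], "yaw": 0},
  {"claw": 0, "offset": [8.7, 0, -0.2], "yaw": 0},
  {"claw": 0, "offset": [8.7, 0, -0.2], "yaw": 0},
  {"claw": 0, "offset": [8.7, 0, -0.2], "yaw": 0},
])

```text
t: 4.0
eef_pos: [0.6343, 0.1297, 0.0138]
eef_rot: [[0.002, 0.995, -0.099], [0.0, -0.099, -0.995], [-1.0, 0.002, -0.0]]
wrist_force: [0.4, 0.1, -1.6]
opening: 0.006
```

```bash
python3 goto.py .628 .086 .013; python3 - <<'E'
from cell import bot
import cv2,pickle
n="scene"
f=bot.grab_frame(n); pickle.dump(f,open(n+"2.pkl","wb")); im=f["frame"]
c=im[110:270,240:440]
cv2.imwrite(f"pics/{n}2.png",cv2.resize(c,None,fx=3.7,fy=3.7,interpolation=cv2.INTER_CUBIC))
E
```

```text
t 4.0 p [0.6343 0.1297 0.0138] open 0.006 F [ 0.39  0.1  -1.63] yaw(toolY) -5.7 j [10.5 34.5 93.8 -0.  51.6 16.3]
offset cm [ 0.08 -0.19  4.41]
```

View pics/scene2.png

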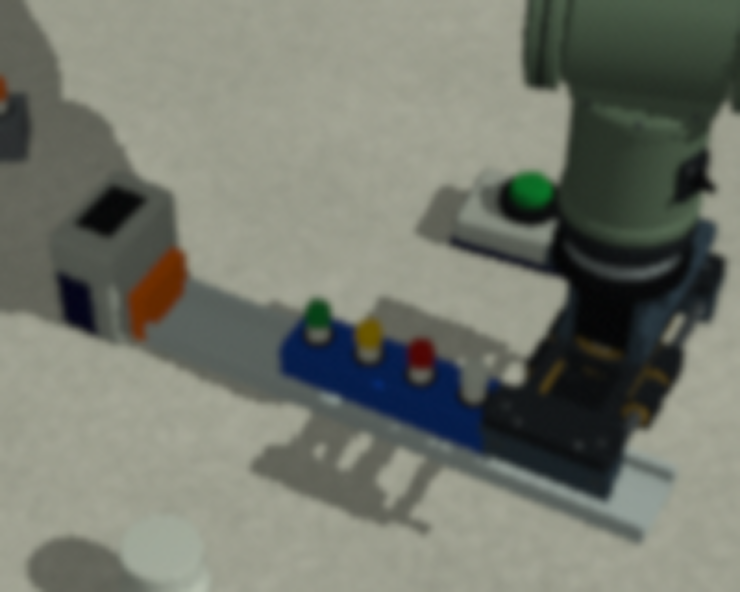

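arm_command([
  {"claw": 0, "offset": [0.1, -0.1, 0.8], "yaw": 0},
  {"claw": 0, "offset": [0.1, -0.1, 1.8], "yaw": 0},
  {"claw": 0, "offset": [0.1, -0.1, 2.7], "yaw": 0},
  {"claw": 0, "offset": [0.1, -0.1, 3.4], "yaw": 0},
  {"claw": 0, "offset": [0.1, -0.1, 3.8], "yaw": 0},
  {"claw": 0, "offset": [0.1, -0.1, 4.0], "yaw": 0},
  {"claw": 0, "offset": [0.1, -0.1, 4.2], "yaw": 0},
  {"claw": 0, "offset": [0.1, -0.1, 4.4], "yaw": 0},
])

```text
t: 4.85
eef_pos: [0.6283, 0.086, 0.0119]
eef_rot: [[0.0, 0.995, -0.099], [0.0, -0.099, -0.995], [-1.0, 0.0, -0.0]]
wrist_force: [-0.3, 1.5, 0.2]
opening: 0.002
```

```bash
python3 goto.py .628 .086 .013
```

```text
t 4.85 p [0.6283 0.086  0.0119] open 0.002 F [-0.29  1.54  0.25] yaw(toolY) -5.7 j [ 6.8 33.7 95.8  0.  50.4 12.4]
offset cm [-0.11 -0.03  0.01]
```

arm_command([
  {"claw": 0, "offset": [-0.05, 0, 0.25], "yaw": 0},
  {"claw": 0, "offset": [-0.05, 0, 0.5], "yaw": 0},
  {"claw": 0, "offset": [-0.05, 0, 0.75], "yaw": 0},
  {"claw": 0, "offset": [-0.05, 0, 1.0], "yaw": 0},
  {"claw": 0, "offset": [-0.05, 0, 1.25], "yaw": 0},
  {"claw": 0, "offset": [-0.05, 0, 1.5], "yaw": 0},
  {"claw": 0, "offset": [-0.05, 0, 1.8], "yaw": 0},
  {"claw": 0, "offset": [-0.05, 0, 2.1], "yaw": 0},
])

```text
t: 5.65
eef_pos: [0.6261, 0.0648, 0.0124]
eef_rot: [[-0.0, 0.995, -0.099], [-0.0, -0.099, -0.995], [-1.0, -0.0, 0.0]]
wrist_force: [-0.2, 1.2, -1.2]
opening: 0.002
```

```bash
python3 goto.py; python3 - <<'E'
from cell import bot
import cv2,pickle
n="scene"
f=bot.grab_frame(n); pickle.dump(f,open(n+"3.pkl","wb")); im=f["frame"]
c=im[110:270,240:440]
cv2.imwrite(f"pics/{n}3.png",cv2.resize(c,None,fx=3.7,fy=3.7,interpolation=cv2.INTER_CUBIC))
E
```

```text
t 5.65 p [0.6261 0.0648 0.0124] open 0.002 F [-0.21  1.16 -1.16] yaw(toolY) -5.7 j [ 4.9 33.4 96.5 -0.  50.2 10.6]
```

View pics/scene3.png

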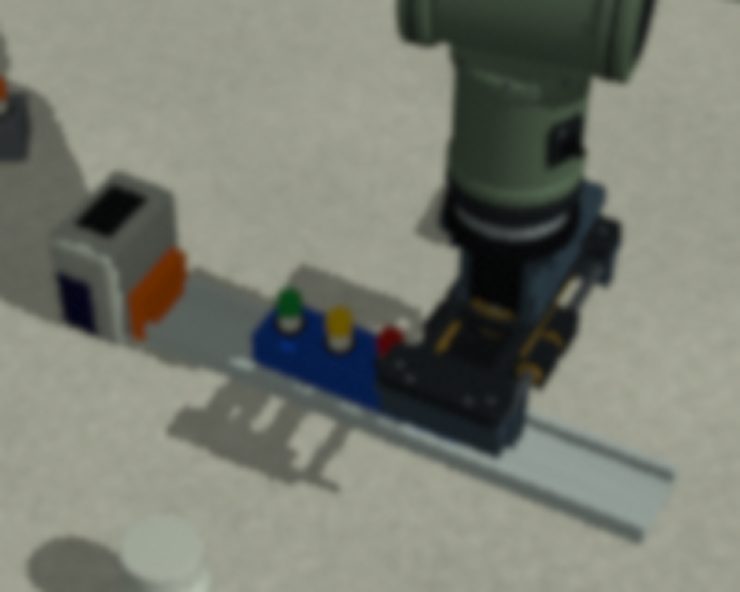

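The row moved as a train: the green cap went from crop (318,308) to (290,297), about 19 mm. Pushing on.

arm_command([
  {"claw": 0, "offset": [0, 0, 0.3], "yaw": 0},
  {"claw": 0, "offset": [0, 0, 0.65], "yaw": 0},
  {"claw": 0, "offset": [0, 0, 1.05], "yaw": 0},
  {"claw": 0, "offset": [0, 0, 1.45], "yaw": 0},
  {"claw": 0, "offset": [0, 0, 1.85], "yaw": 0},
  {"claw": 0, "offset": [0, 0, 2.25], "yaw": 0},
  {"claw": 0, "offset": [0, 0, 2.65], "yaw": 0},
  {"claw": 0, "offset": [0, 0, 3.0], "yaw": 0},
])

```text
t: 6.5
eef_pos: [0.6232, 0.0348, 0.0125]
eef_rot: [[0.0, 0.995, -0.099], [-0.0, -0.099, -0.995], [-1.0, 0.0, 0.0]]
wrist_force: [-0.1, 1.9, -1.4]
opening: 0.008
```

arm_command([
  {"claw": 0, "offset": [0, 0, 0.35], "yaw": 0},
  {"claw": 0, "offset": [0, 0, 0.7], "yaw": 0},
  {"claw": 0, "offset": [0, 0, 1.1], "yaw": 0},
  {"claw": 0, "offset": [0, 0, 1.5], "yaw": 0},
  {"claw": 0, "offset": [0, 0, 1.9], "yaw": 0},
  {"claw": 0, "offset": [0, 0, 2.3], "yaw": 0},
  {"claw": 0, "offset": [0, 0, 2.6], "yaw": 0},
  {"claw": 0, "offset": [0, 0, 2.8], "yaw": 0},
])

```text
t: 7.3
eef_pos: [0.6204, 0.007, 0.0125]
eef_rot: [[0.0, 0.995, -0.1], [-0.0, -0.1, -0.995], [-1.0, 0.0, 0.0]]
wrist_force: [-0.1, 2.8, 0.2]
opening: 0.003
```

```bash
python3 goto.py; python3 - <<'E'
from cell import bot
import cv2,pickle
for n in("scene","top"):
    f=bot.grab_frame(n); pickle.dump(f,open(n+"4.pkl","wb")); im=f["frame"]
    c=im[110:270,240:440] if n=="scene" else im[150:290,220:420]
    cv2.imwrite(f"pics/{n}4.png",cv2.resize(c,None,fx=3.7,fy=3.7,interpolation=cv2.INTER_CUBIC))
E
```

```text
t 7.3 p [0.6204 0.007  0.0125] open 0.003 F [-0.13  2.85  0.2 ] yaw(toolY) -5.71 j [-0.4 32.7 97.8 -0.  49.5  5.3]
```

View pics/scene4.png

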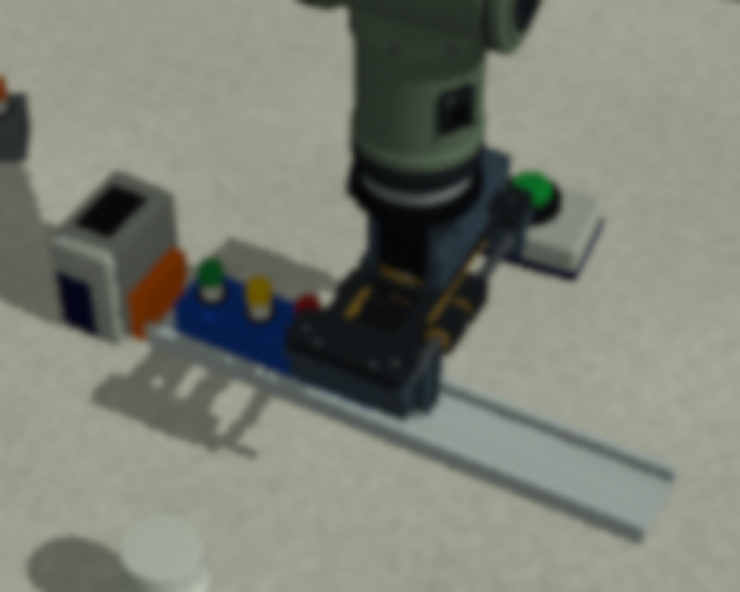

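View pics/top4.png

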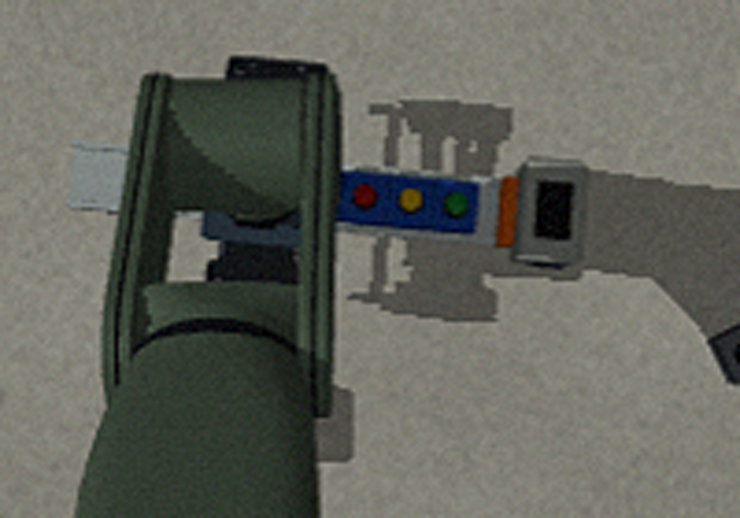

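The green-cap carrier's front is about 18 mm short of the stop, top crop columns 477 vs 500, with caps in line. Slower now.

arm_command([
  {"claw": 0, "offset": [0, 0, 0.25], "yaw": 0},
  {"claw": 0, "offset": [0, 0, 0.5], "yaw": 0},
  {"claw": 0, "offset": [0, 0, 0.75], "yaw": 0},
  {"claw": 0, "offset": [0, 0, 1.0], "yaw": 0},
  {"claw": 0, "offset": [0, 0, 1.2], "yaw": 0},
  {"claw": 0, "offset": [0, 0, 1.35], "yaw": 0},
  {"claw": 0, "offset": [0, 0, 1.45], "yaw": 0},
  {"claw": 0, "offset": [0, 0, 1.5], "yaw": 0},
])

```text
t: 8.2
eef_pos: [0.6189, -0.0077, 0.0125]
eef_rot: [[0.0, 0.995, -0.099], [-0.0, -0.099, -0.995], [-1.0, 0.0, -0.0]]
wrist_force: [0.1, 2.6, -1.0]
opening: 0.002
```

arm_command([
  {"claw": 0, "offset": [0, 0, 0.08], "yaw": 0},
  {"claw": 0, "offset": [0, 0, 0.16], "yaw": 0},
  {"claw": 0, "offset": [0, 0, 0.24], "yaw": 0},
  {"claw": 0, "offset": [0, 0, 0.3], "yaw": 0},
])

```text
t: 8.6
eef_pos: [0.6186, -0.0106, 0.0125]
eef_rot: [[0.0, 0.995, -0.099], [-0.0, -0.099, -0.995], [-1.0, 0.0, 0.0]]
wrist_force: [-0.0, 2.8, 0.6]
opening: 0.003
```

arm_command([
  {"claw": 0, "offset": [0, 0, 0.08], "yaw": 0},
  {"claw": 0, "offset": [0, 0, 0.16], "yaw": 0},
  {"claw": 0, "offset": [0, 0, 0.2], "yaw": 0},
])

```text
t: 8.9
eef_pos: [0.6185, -0.0117, 0.0125]
eef_rot: [[0.0, 0.995, -0.1], [0.002, -0.1, -0.995], [-1.0, 0.0, -0.002]]
wrist_force: [1.3, 6.3, 1.0]
opening: 0.005
```

```bash
python3 goto.py; python3 - <<'E'
from cell import bot
import cv2,pickle
for n in("scene","top"):
    f=bot.grab_frame(n); pickle.dump(f,open(n+"5.pkl","wb")); im=f["frame"]
    c=im[160:220,250:340] if n=="scene" else im[180:225,310:390]
    cv2.imwrite(f"pics/{n}5.png",cv2.resize(c,None,fx=8,fy=8,interpolation=cv2.INTER_CUBIC))
E
```

```text
t 8.9 p [ 0.6185 -0.0117  0.0125] open 0.005 F [1.31 6.27 0.95] yaw(toolY) -5.75 j [-2.2 32.6 98.1  0.1 49.3  3.5]
```

View pics/scene5.png

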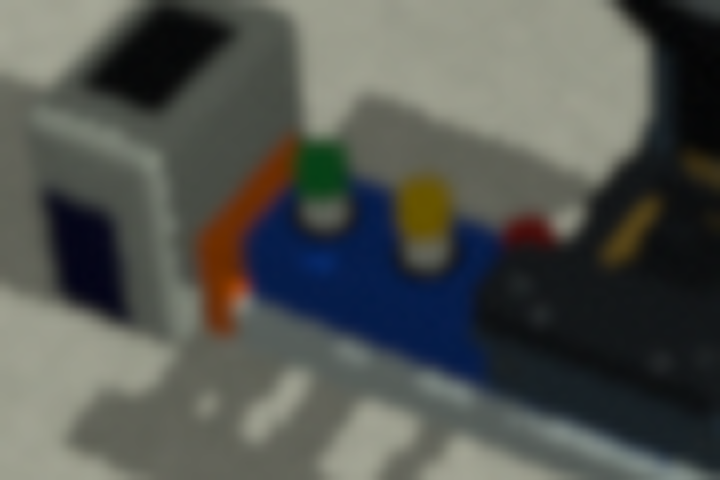

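View pics/top5.png

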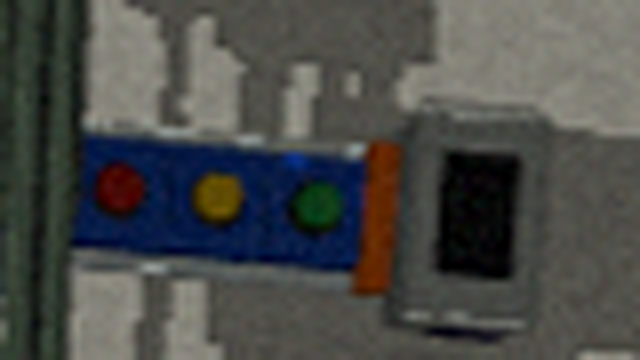

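Both views show the green-cap carrier against the orange stop, force is rising (2.8 to 6.3 N) and the TCP has stopped. I'll press a touch firmer, then check it holds.

arm_command([
  {"claw": 0, "offset": [0, 0, 0.05], "yaw": 0},
  {"claw": 0, "offset": [0, 0, 0.1], "yaw": 0},
  {"claw": 0, "offset": [0, 0, 0.1], "yaw": 0},
])

```text
t: 9.3
eef_pos: [0.6185, -0.0117, 0.0125]
eef_rot: [[0.001, 0.995, -0.1], [0.003, -0.1, -0.995], [-1.0, 0.0, -0.003]]
wrist_force: [0.6, 8.2, 0.5]
opening: 0.004
```

arm_command([
  {"claw": 0, "offset": [0, 0, -0.2], "yaw": 0},
  {"claw": 0, "offset": [0, 0, -0.7], "yaw": 0},
  {"claw": 0, "offset": [0, 0, -2.0], "yaw": 0},
  {"claw": 0, "offset": [0, 0, -3.5], "yaw": 0},
  {"claw": 0, "offset": [-1, 0, -4], "yaw": 0},
  {"claw": 0, "offset": [-4, 0, -4], "yaw": 0},
  {"claw": 0, "offset": [-8, 0, -4], "yaw": 0},
  {"claw": 0, "offset": [-11, 0, -4], "yaw": 0},
])

```text
t: 10.1
eef_pos: [0.623, 0.0269, 0.1254]
eef_rot: [[0.003, 0.995, -0.098], [-0.0, -0.098, -0.995], [-1.0, 0.003, 0.0]]
wrist_force: [0.9, -0.6, -0.7]
opening: 0.007
```

```bash
python3 goto.py .438 .0235 .1; python3 - <<'E'
import pickle
from meas import *
for n in("top","scene"):
    f=pickle.load(open(n+"0.pkl","rb"))
    P,uv=cloud(f,np.ones((400,640),bool))
    r=np.hypot(P[:,0]-.438,P[:,1]-.0235)
    for a,b in((0,.006),(.006,.01),(.01,.013),(.013,.015),(.015,.017),(.017,.019),(.019,.022),(.022,.027)):
        k=(r>=a)&(r<b)&(P[:,2]>.01); print(n,a,b,k.sum(),np.round(np.percentile(P[k,2],[10,50,90]),4))
    k=(P[:,2]>.05)&(r<.03); print("high pts",k.sum(),rect(P[k]),P[k].mean(0))
E
```

```text
t 10.1 p [0.623  0.0269 0.1254] open 0.007 F [ 0.86 -0.57 -0.66] yaw(toolY) -5.64 j [ 1.4 26.2 90.5 -0.  63.1  7.1]
offset cm [  2.49 -18.38   2.15]
top 0 0.006 13 [0.0506 0.0528 0.054 ]
top 0.006 0.01 25 [0.0481 0.0516 0.0544]
top 0.01 0.013 30 [0.0406 0.0511 0.0537]
top 0.013 0.015 15 [0.0399 0.0437 0.0508]
top 0.015 0.017 26 [0.0393 0.0447 0.0516]
top 0.017 0.019 29 [0.0394 0.042  0.0443]
top 0.019 0.022 46 [0.0298 0.0403 0.0446]
top 0.022 0.027 88 [0.0265 0.0298 0.0406]
high pts 58 (array([435. ,  22.4]), array([24.6, 25.4]), 35.07) [0.43547976 0.02279842 0.05235689]
scene 0 0.006 10 [0.0484 0.051  0.0523]
scene 0.006 0.01 28 [0.0489 0.0506 0.0531]
scene 0.01 0.013 42 [0.0411 0.0478 0.0518]
scene 0.013 0.015 25 [0.0409 0.0443 0.0512]
scene 0.015 0.017 16 [0.0377 0.0408 0.047 ]
scene 0.017 0.019 36 [0.0314 0.0382 0.0424]
scene 0.019 0.022 62 [0.0287 0.035  0.0412]
scene 0.022 0.027 67 [0.0236 0.0289 0.0383]
high pts 45 (array([436.4,  21.8]), array([21.9, 25.5]), 7.12) [0.43700813 0.02208955 0.05150609]
```

arm_command([
  {"claw": 0, "offset": [0, -3.5, 0.4], "yaw": 0},
  {"claw": 0, "offset": [0, -8, 0.9], "yaw": 0},
  {"claw": 0, "offset": [0, -12.5, 1.5], "yaw": 0},
  {"claw": 0, "offset": [1, -16.5, 2], "yaw": 0},
  {"claw": 0, "offset": [2, -18.6, 2.2], "yaw": 0},
  {"claw": 0, "offset": [2.5, -18.6, 2.2], "yaw": 0},
  {"claw": 0, "offset": [2.5, -18.6, 2.2], "yaw": 0},
])

```text
t: 10.8
eef_pos: [0.4358, 0.0231, 0.0979]
eef_rot: [[0.002, 0.995, -0.099], [-0.0, -0.099, -0.995], [-1.0, 0.002, 0.0]]
wrist_force: [0.7, -0.0, 0.5]
opening: 0.003
```

```bash
python3 goto.py .436 .0228 .06; python3 - <<'E'
from cell import bot
import cv2,pickle
from meas import *
for n in("scene","top"):
    f=bot.grab_frame(n); pickle.dump(f,open(n+"6.pkl","wb")); im=f["frame"]
    c=im[120:250,240:400] if n=="scene" else im[170:290,240:400]
    cv2.imwrite(f"pics/{n}6.png",cv2.resize(c,None,fx=4.5,fy=4.5,interpolation=cv2.INTER_CUBIC))
    try: measure(f,n)
    except Exception as e: print(e)
E
```

```text
t 10.8 p [0.4358 0.0231 0.0979] open 0.003 F [ 0.74 -0.02  0.48] yaw(toolY) -5.67 j [  1.5  12.6 116.8  -0.   50.5   7.2]
offset cm [3.79 0.02 0.02]
scene blue top 486 (array([ 612.4, -100.2]), array([142.5,  41.1]), 83.53) z 0.038930072143200656
   at z=.04: (array([615.6, -98.7]), array([143.1,  42.6]), 84.3)
scene orange 94 (array([ 607.3, -178.2]), array([12.9, 50.9]), 82.98) [ 0.582 -0.187  0.006] [ 0.633 -0.172  0.043]
scene button 88 [0.4412 0.0245 0.0488] (array([438.6,  23.5]), array([27. , 26.7]), 5.03) [0.0414 0.05   0.0536]
top blue top 421 (array([ 609.4, -101.1]), array([141.5,  39.1]), 84.5) z 0.039787151491229134
   at z=.04: (array([ 609.5, -101.2]), array([141.4,  39.1]), 84.28)
top orange 72 (array([ 600.9, -178. ]), array([11.4, 52.5]), 84.03) [ 0.575 -0.185  0.006] [ 0.627 -0.17   0.046]
index -1 is out of bounds for axis 0 with size 0meas.py:15: RuntimeWarning: Mean of empty slice.
  P,uv=col(45,80,100,40,(.38,.5,-.06,.1),(.02,.08)); print(cam,"button",len(P),np.round(P.mean(0),4),rect(P),np.round(np.percentile(P[:,2],[5,50,95]),4))
  ret = um.true_divide(
```

View pics/scene6.png

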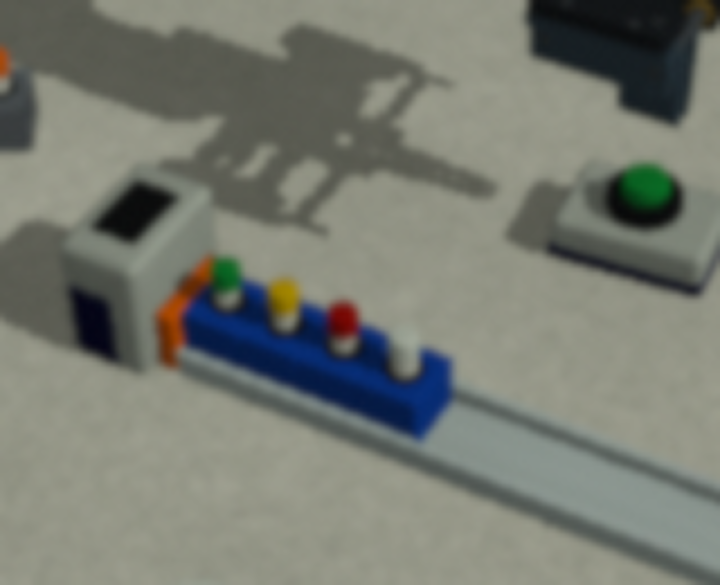

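View pics/top6.png

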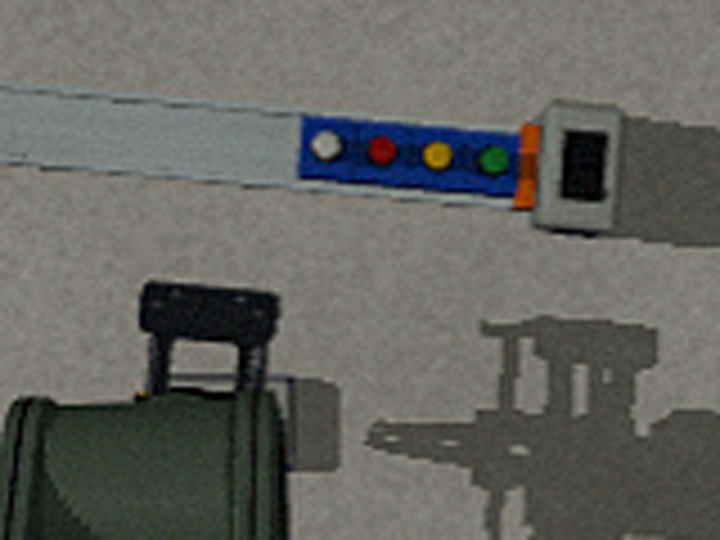

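All four are home, upright and touching: top crop blue runs from 302 to 518, flush with the orange stop at 520. The finger is over the button, so press.

arm_command([
  {"claw": 0, "offset": [1.5, 0, 0], "yaw": 0},
  {"claw": 0, "offset": [3.0, 0, 0], "yaw": 0},
  {"claw": 0, "offset": [3.8, 0, 0], "yaw": 0},
  {"claw": 0, "offset": [4.2, 0, 0], "yaw": 0},
  {"claw": 0, "offset": [4.5, 0, 0], "yaw": 0},
  {"claw": 0, "offset": [4.8, 0, 0], "yaw": 0},
  {"claw": 0, "offset": [4.9, 0, 0], "yaw": 0},
])

```text
t: 11.6
eef_pos: [0.4358, 0.0229, 0.0488]
eef_rot: [[0.002, 0.995, -0.099], [-0.0, -0.099, -0.995], [-1.0, 0.002, -0.0]]
wrist_force: [-0.2, -0.5, 4.3]
opening: 0.004
```

arm_command([
  {"claw": 0, "offset": [0.1, 0, 0], "yaw": 0},
  {"claw": 0, "offset": [0.2, 0, 0], "yaw": 0},
])

```text
t: 11.8
eef_pos: [0.4358, 0.0229, 0.047]
eef_rot: [[0.002, 0.995, -0.099], [-0.0, -0.099, -0.995], [-1.0, 0.002, -0.0]]
wrist_force: [1.0, 0.2, 4.5]
opening: 0.005
```

arm_command([
  {"claw": 0, "offset": [0.1, 0, 0], "yaw": 0},
  {"claw": 0, "offset": [0.15, 0, 0], "yaw": 0},
  {"claw": 0, "offset": [0.15, 0, 0], "yaw": 0},
])

```text
t: 12.1
eef_pos: [0.4358, 0.0228, 0.0461]
eef_rot: [[0.002, 0.995, -0.099], [-0.0, -0.099, -0.995], [-1.0, 0.002, -0.0]]
wrist_force: [-0.6, 0.5, 11.0]
opening: 0.005
```

The TCP has stopped at z=0.046 and force jumped to 11 N, which is the end of travel. One more firm nudge.

arm_command([
  {"claw": 0, "offset": [0.05, 0, 0], "yaw": 0},
  {"claw": 0, "offset": [0.05, 0, 0], "yaw": 0},
  {"claw": 0, "offset": [0.05, 0, 0], "yaw": 0},
])

```text
t: 12.4
eef_pos: [0.4359, 0.0228, 0.0461]
eef_rot: [[0.002, 0.995, -0.099], [-0.0, -0.099, -0.995], [-1.0, 0.002, -0.0]]
wrist_force: [-1.9, 0.1, 16.4]
opening: 0.007
```

The button is hard at its stop: no further motion, 16 N. Releasing straight up and clear.

arm_command([
  {"claw": 0, "offset": [-0.3, 0, 0], "yaw": 0},
  {"claw": 0, "offset": [-0.9, 0, 0], "yaw": 0},
  {"claw": 0, "offset": [-3, 0, 0], "yaw": 0},
  {"claw": 0, "offset": [-6.5, 0, 0], "yaw": 0},
  {"claw": 0, "offset": [-11, 0, 0], "yaw": 0},
  {"claw": 0, "offset": [-15, 0, 0], "yaw": 0},
  {"claw": 0, "offset": [-18, 0, 0], "yaw": 0},
  {"claw": 0, "offset": [-18, 0, 0], "yaw": 0},
])

```text
t: 13.2
eef_pos: [0.4368, 0.0229, 0.2282]
eef_rot: [[0.008, 0.995, -0.099], [0.0, -0.099, -0.995], [-1.0, 0.008, -0.001]]
wrist_force: [0.4, -0.4, 0.1]
opening: 0.008
```

```bash
python3 goto.py; python3 - <<'E'
from cell import bot
import cv2,pickle
from meas import *
for n in("scene","top"):
    f=bot.grab_frame(n); pickle.dump(f,open(n+"7.pkl","wb")); im=f["frame"]
    cv2.imwrite(f"pics/{n}7.png",im)
    try: measure(f,n)
    except Exception as e: print(e)
    for q in("spare_carrier","jar","tape"):
        for r in bot.silhouettes(q,n)[:1]:
            P,_=cloud(f,r["pixels"]); print(n,q,round(r["conf"],2),np.round(np.median(P,0),3))
E
```

```text
t 13.2 p [0.4368 0.0229 0.2282] open 0.008 F [ 0.45 -0.44  0.08] yaw(toolY) -5.7 j [  1.5   5.  105.   -0.   69.6   7.2]
scene blue top 488 (array([ 612.1, -100. ]), array([143.4,  41.6]), 84.59) z 0.038987479168043904
   at z=.04: (array([615.9, -98.9]), array([142.6,  43.2]), 84.3)
scene orange 93 (array([ 607.4, -178.4]), array([11.9, 50.4]), 85.46) [ 0.582 -0.186  0.003] [ 0.633 -0.172  0.044]
scene button 88 [0.4412 0.0245 0.0488] (array([438.7,  24.2]), array([24.4, 28.2]), 18.35) [0.0409 0.0502 0.0529]
scene spare_carrier 0.64 [ 0.496 -0.361  0.03 ]
scene jar 0.89 [ 0.831 -0.056  0.053]
scene tape 0.6 [0.464 0.287 0.018]
top blue top 422 (array([ 609.6, -101.3]), array([141.6,  38.9]), 84.32) z 0.04014581530738792
   at z=.04: (array([ 609.6, -101.2]), array([141.4,  38.9]), 84.29)
top orange 73 (array([ 605.4, -131.8]), array([105. ,  52.4]), 84.4) [ 0.574 -0.185 -0.002] [ 0.627 -0.079  0.06 ]
top button 8 [0.4434 0.0291 0.0488] (array([443.8,  29.8]), array([10. ,  5.4]), 78.1) [0.0409 0.0505 0.053 ]
top spare_carrier 0.64 [ 0.61  -0.085  0.04 ]
top jar 0.76 [ 0.813 -0.066  0.063]
top tape 0.7 [0.457 0.284 0.022]
```

View pics/scene7.png

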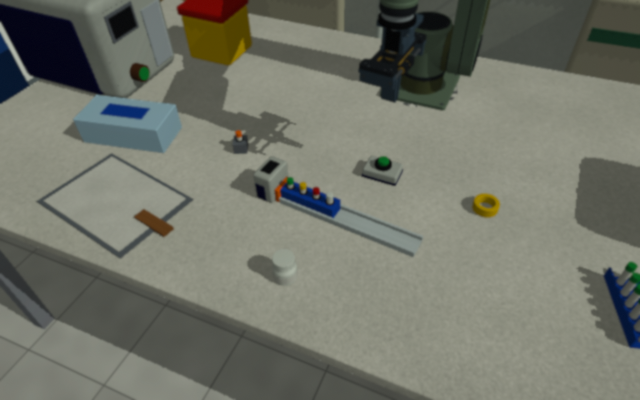

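The scene view shows the row home at about (312,197), the button up at (384,162), the bystanders unmoved and the arm clear. Handing in.

```bash
python3 -c "
from cell import bot
print(bot.finish_job())"
```

```text
the job is handed in; nothing more can be done
None
```

The row of four carriers is home against the orange stop, the start button has been pressed fully and released, and the job is handed in at about 13.6 s. With the closed fingertips low in the channel, I pushed only on the white-capped carrier.

**Row:** At the stop the fingertip stopped moving while the force rose from 2.8 to 8.2 N. After I backed off, the cameras showed all four touching, upright and flush with the stop, and unchanged after the button press.

**Button:** It stopped at z = 0.046 m, about 6 mm down, with the force rising to 16 N and no further motion. After release it measured the same height as at the start.

**Finish:** The spare carrier, jar and tape are within 2 to 4 mm of where they started, which is camera noise. The arm ended at z = 0.23 m with no contact force.

**Check that disagreed:** In the last top view the network reported a blue carrier in the row as the spare. The scene camera showed the spare in its original place.

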